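# Set the height stop on a boot heel

### The arm

A 6-joint arm with a two-finger parallel gripper is mounted at the origin on the work surface. World frame = base frame: x ahead of the robot, y to its left, z up, the work surface at z = 0. Lengths are in m, angles in rad, forces in N, time in s.
With the tool pointing down it reaches from about 0.375 to 0.975 m from the base axis. Payload 3.8 kg.
Tool frame: the origin (TCP) lies at the very end of the fingers, on their centre line; the grasp point (between the pads) lies 19 mm behind it; z points along the fingers, y is the line along which they close (so a half turn about z gives the same grasp; the last joint's range is limited). The gripper opens to 85 mm and grips with 20 to 120 N. Pads are 22 mm wide; open, the fingers measure 114 mm over their backs; the gripper's body (76 mm by 85 mm) begins 54 mm behind the grasp point. The pads swing forward as they close: fully open they stand 13 mm farther back than shut.
Start: joints at [1.085, 0.264, 1.604, -0, 1.274, -0.037], TCP at [0.293, 0.608, 0.231] pointing down, gripper open.
Joint ranges: [-2.63, 2.63], [-0.94, 2.18], [0.31, 2.57], [-1.31, 4.45], [0, 2.66], [-2.55, 2.55]. Speed limits (rad/s): [2.57, 2.57, 3.14, 3.14, 3.14, 3.14].

### API

Orientations are given as a rotation vector (axis times angle).
In Python, from workcell import monitor, viewer, job gives the robot as it stands. The module is installed in compiled form; this text tells all that it offers.
- The arm moves only by the tool step_arm, never from a script. Its argument "series" is one flat list of numbers, 4 for each row, row after row: the shift along the tool's x, y, z in m, then the turn about the tool's z in rad. A call has 1 to 8 rows; each row is the pose to reach, as a shift and turn from the pose commanded when the call began, along the tool's axes at that moment; what a row does not reach only later rows make up. A row lasts 1/8 s, in which the tool goes at most 62.5 mm and 10.7 degrees, less where a joint would pass 70% of its speed; a pose out of reach is approached as far as the arm can. A call with a gripper value outside its range is refused whole. "gripper" is the opening, from 0 (shut) to 1 (fully open), set as the call begins (left out, the last holds). The fingers move at their own pace and stop on an object; "newtons" is the grip in N (left out, the last holds). Time passes only in rows, so rows that repeat a pose let the fingers close. It gives the time, the measured TCP pose, the force, the opening and the grip force at its end, in the units of the state.
- monitor.read_state(): the state, without advancing time (a new reading comes with each control period).
- viewer.read_camera(name): name is "scene" or "side" or "wrist"; returns a dict with "image" (480x640x3 uint8, red, green, blue), "intrinsics" (3x3 intrinsics, pixels), "distortion" ([k1, k2, p1, p2, k3] as OpenCV has them; the pictures are not rectified), "T" (4x4, takes a point from camera to world coordinates); the wrist camera has in their place "hand_eye" (4x4, takes a point from camera to tool coordinates, whose origin is the TCP and whose axes are the flange's). Camera axes: x right, y up, looking along -z (the intrinsics and any distortion apply to the point x, -y, -z); pixel columns grow to the right and rows downward; lengths in m; the calibration is good to about 2 mm. A picture is of the moment at which its call begins: read the wrist's pose just before it. There is no depth.
- job.finish_job(): hands the job in; it is judged then, once.
Trained networks look in a picture, given as the dict that the camera call returned (one of the last four; its "shot" number tells which), for a name from the list of things; names that differ only in an ending like _2 or _b are one class to them, and where a whole thing is asked for, a point or a joint stands for the part that bears it (a point fixed in the world has none). Each returns a list of dicts, best first, with "score" (0 to 1); they miss things now and then, are a little off and sometimes report something else, mostly with a low value. They report only what shows in the picture. A call takes as long as a camera call.
- viewer.boxes_of(picture, label): "extent" ([centre column, centre row, width, height] in pixels, round what is visible of it).
- viewer.spot_point(picture, label): "point" ([column, row] in pixels: a listed point, or the origin of a listed thing).
The state is a dict: "time": time; "q": joint angles; "joint_vel": joint speeds; "joint_torque": joint torques, N m; "tool_pos": TCP position; "tcp_rot": TCP orientation; "wrist_force": force on the tool from outside, world axes, zero at the start; "torque": the same for the moment, N m; "width": opening from 0.0 (shut) to 1.0 (fully open); "grip_force": force on a finger pad.
Only numpy, scipy, OpenCV 4.12 (cv2) and the standard library are available. Lean on these libraries where they do the work, as an engineer would, in place of code of your own. Each camera call takes 0.05 s, during which the arm holds its last target. There are 200 camera calls.

### The job

Lower the stand's stop rod until its foot touches the rubber top of the heel lying on the bed, gently, with no more than a light press on the heel (it must never feel 15 N). Then swing the clamp lever fully home against its end stop to lock the rod, with the foot still touching, and let go; do not disturb the heel or the hammer, tin, spare heel and brush lying around.

Things in the scene. Friction and masses are not known exactly. Their poses are not given: they have to be found in the camera images.
- stand: Fixed green cast stand. Origin: underside, below the rod's axis; z up. Base 200 (x) x 270 (y, -165 to +105) x 20 mm. A column (55 mm square, y = -125) carries an overarm 55 mm wide along y (y -152 to +52, z 125 to 155 mm). The vertical stop rod passes through it at x = y = 0; the clamp lever stands on its +y end.
- stop: Stop rod: 16 mm square steel shaft that slides only up and down, round black head on top. Origin: lower end of the square shaft; z up. Below it projects a brass screw foot with a 22 mm steel disc, by 10 to 25 mm, different each time and not measured: contact must be felt. The foot is stiff in its thread and needs no adjusting. Lowering needed: 15 to 50 mm; 10 mm more is there.
- stop_head (a point): Centre of the flat top of the rod's head (42 mm diameter, 25 mm thick, top 135 mm above the shaft's lower end); goes down with the rod. Push here from above or grip the head. The rod (0.25 kg) stays where left by its drag: pushing it down freely takes about 3 to 4 N, lifting it about 8 to 9 N; contact with the heel adds to that.
- clamp (a joint): Lever angle, rad: 0 = open (lever points to the stand's +y), grows anticlockwise from above; end stop at 1.57 (points to the stand's -x; locked). Starts at 0 to 0.3, stays where left. From about 0.7 a cam wedges on the rod, so turning gets a little harder (under 12 N at the post) and the rod is held fast; it can then no longer be lowered.
- clamp_post (a point): Top centre of the lever's upright round black grip post: diameter 18 mm, 60 mm tall (top at z = 235 mm of the stand). The lever bar (10 mm thick) joins it with its upper side 51 mm below this point. The post goes round the pivot at 85 mm radius.
- clamp_pivot (a point): Point on the lever's vertical pivot axis at the height of the post's top; stand x = 0, y = 24.5 mm.
- heel: Loose D-shaped stacked leather heel with a black rubber top, 62 x 60 x 35 mm, 0.12 kg, lying on the bed between the rails, under the rod. Origin: underside, under the rod's axis; its top is 35 mm above.
- hammer: Bystander: hammer lying on the table. Origin at its middle, underside.
- tin: Bystander: round flat tin, 74 mm across, 32 mm high. Origin: centre of underside.
- spare: Bystander: a thinner heel, 62 x 60 x 28 mm, on the table away from the stand. Origin: underside.
- brush: Bystander: shoe brush 150 x 50 x 44 mm lying bristles down. Origin: centre of underside.
- bed_top (a point): Centre of the top of the steel bed (95 x 90 mm, rails 8 mm high round the heel) under the rod, 40 mm above the table. The bed gives downward on a rubber buffer: about 5 N/mm, 8 mm travel.

How it is judged:
On the way, in this order (a step that is already met when the one before it is completed fails the run):
1. the stop's foot touches the heel while the clamp is still open (contact force between stop and heel above 0.5 N and value of joint clamp below 0.6 rad), for 0.2 s.
2. the clamp lever is swung home with the foot touching (value of joint clamp above 1.42 rad and contact force between stop and heel above 0.5 N), for 0.2 s.
At the end, for the whole second after the job is handed in: The stop's foot rests on the heel (contact force 0.5 to 15 N), the clamp lever is within 0.15 rad of its end stop, the heel lies within 8 mm of its starting place, all at rest and released (all of step 2 and contact force between stop and heel below 15 N and distance of heel from where it was at the start of the episode below 0.008 m and linear speed of each of heel, stop below 0.01 m/s); the robot touches nothing.
It fails at once if the heel is pressed with 15 N or more by the stop (contact force between stop and heel above 15 N).
It fails at once if the heel is pushed out of place (distance of heel from where it was at the start of the episode above 0.012 m).
It fails at once if a bystander is disturbed (distance of any of hammer, tin, spare, brush from where it was at the start of the episode above 0.03 m).
It also fails if it takes over 48 s, if anything falls off the work surface, if the arm or the gripper's body presses on something with over 40 N, if the wrist force passes 120 N, or if a joint passes its speed limit or range.

## Working session

There is one attempt and no reset: what is moved stays moved. The work goes in short steps, Python scripts to look and compute and a tool call to move; the robot and the scene stay as the last step left them, time stands still between calls to the robot, and variables do not carry over. Pictures are saved under pics/ and viewed, at most 10 in all, crops included, and the job is handed in when it is done.

Besides the shell and the picture viewer there is one more tool, called as name(argument=value, ...) on one line, values as JSON. step_arm: Moves the arm, as the interface text tells. Its arguments: {"type":"object","properties":{"series":{"type":"array"},"gripper":{"type":"number"},"newtons":{"type":"number"}},"required":["series"]}

```bash
mkdir -p pics
cat > h.py <<'E'
import numpy as np, cv2
from scipy.spatial.transform import Rotation as R
from workcell import monitor, viewer, job
def ray(p,px):
    K=np.array(p["intrinsics"],float);d=np.array(p["distortion"],float)
    u=cv2.undistortPoints(np.array([[px]],float),K,d)[0,0]
    v=np.array([u[0],-u[1],-1.0]);T=np.array(p["T"])
    return T[:3,3],T[:3,:3]@v
def atz(p,px,z):
    o,d=ray(p,px);return o+d*(z-o[2])/d[2]
def proj(p,X):
    T=np.array(p["T"]);c=T[:3,:3].T@(np.array(X,float)-T[:3,3]);c=np.array([c[0],-c[1],-c[2]])
    return cv2.projectPoints(c.reshape(1,1,3),np.zeros(3),np.zeros(3),np.array(p["intrinsics"],float),np.array(p["distortion"],float))[0].ravel()
def wristT(p,s):
    T=np.eye(4);T[:3,:3]=R.from_rotvec(s["tcp_rot"]).as_matrix();T[:3,3]=s["tool_pos"]
    p["T"]=T@np.array(p["hand_eye"])
def tri(rs):
    A=np.zeros((3,3));b=np.zeros(3)
    for o,d in rs:
        d=d/np.linalg.norm(d);P=np.eye(3)-np.outer(d,d);A+=P;b+=P@o
    X=np.linalg.solve(A,b)
    return X,[np.linalg.norm(np.cross(X-o,d/np.linalg.norm(d))) for o,d in rs]
def toolvec(s,X):
    return R.from_rotvec(s["tcp_rot"]).inv().apply(np.array(X)-s["tool_pos"])
E
python3 - <<'E'
from h import *
s=monitor.read_state();print(s)
P={}
for n in("scene","side"):
    P[n]=viewer.read_camera(n);cv2.imwrite(f"pics/{n}0.png",P[n]["image"][:,:,::-1])
for l in("stop_head","clamp_post","clamp_pivot","bed_top","stand","hammer","tin","spare","brush","heel"):
    r=[]
    for n in P:
        q=viewer.spot_point(P[n],l)[:2];print(l,n,[(np.round(a["point"]),round(a["score"],2)) for a in q])
        if q:r.append(ray(P[n],q[0]["point"]))
    if len(r)==2:
        X,e=tri(r);print("   ",X.round(4),np.round(e,4))
E
```

```text
{'time': 0.0, 'q': array([ 1.08503770e+00,  2.64770570e-01,  1.60539414e+00, -8.64578868e-06,
        1.27371225e+00, -3.69045124e-02]), 'joint_vel': array([-0.00102218,  0.00024278,  0.00032001, -0.0016123 ,  0.00016709,
       -0.00194657]), 'joint_torque': array([ 6.31260937e-04, -5.15125179e+01, -3.67307711e+01, -3.67366674e-04,
        1.28690896e-02, -1.67668298e-05]), 'tool_pos': array([0.29256352, 0.60747427, 0.22993943]), 'tcp_rot': array([-0.69902072, -3.0622385 ,  0.00346905]), 'wrist_force': array([-0.22467632,  0.18007835, -0.4799743 ]), 'torque': array([ 0.04340722, -0.0206312 , -0.02170628]), 'grip_force': 0.0, 'width': 1.0012686925601972}
stop_head scene [(array([311., 235.]), 0.58)]
stop_head side [(array([327., 226.]), 0.7)]
    [ 0.5487 -0.0075  0.2373] [0.0023 0.0023]
clamp_post scene [(array([350., 223.]), 0.64), (array([309., 284.]), 0.6)]
clamp_post side [(array([334., 202.]), 0.69), (array([359., 415.]), 0.55)]
    [0.5757 0.0852 0.2368] [0.0013 0.0013]
clamp_pivot scene [(array([319., 238.]), 0.65)]
clamp_pivot side [(array([330., 224.]), 0.47)]
    [0.5603 0
[... 339 characters left out ...]
([405., 174.]), 0.87)]
hammer side [(array([274., 185.]), 0.8)]
    [ 0.4022  0.4699 -0.0064] [0.0016 0.0016]
tin scene [(array([189., 387.]), 0.7), (array([305., 282.]), 0.68)]
tin side [(array([358., 417.]), 0.65)]
    [ 0.5952 -0.3981 -0.0142] [0.001 0.001]
spare scene [(array([171., 344.]), 0.78), (array([404., 174.]), 0.73)]
spare side [(array([308., 413.]), 0.7)]
    [ 0.4756 -0.3821 -0.0114] [0.0024 0.0024]
brush scene [(array([434., 243.]), 0.9)]
brush side [(array([348., 204.]), 0.97)]
    [ 0.6467  0.355  -0.0038] [0.0031 0.0031]
heel scene [(array([306., 284.]), 0.59)]
heel side [(array([331., 281.]), 0.5), (array([350., 203.]), 0.16)]
    [ 0.5596 -0.0305  0.049 ] [0.0018 0.0018]
```

View pics.

View pics/scene0.png

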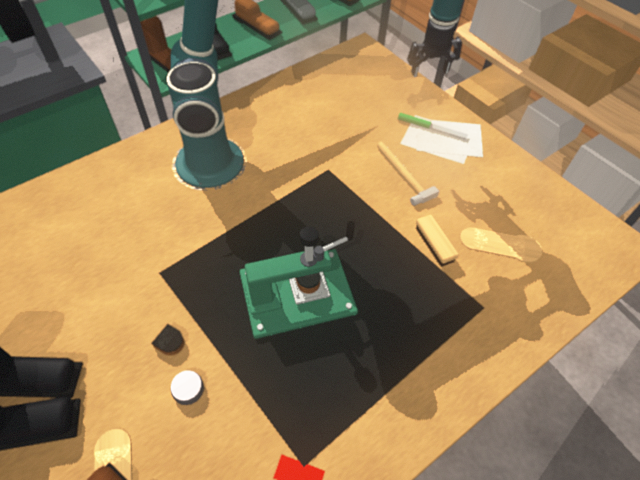

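View pics/side0.png

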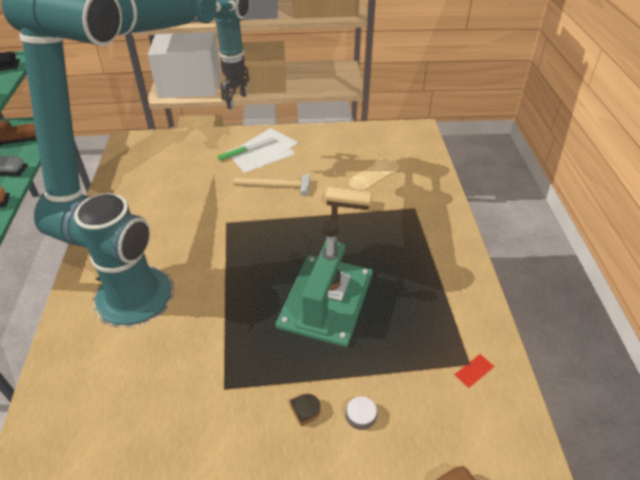

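Run:
```python
from h import *
s=monitor.read_state();p=viewer.read_camera("wrist");print(np.round(p["hand_eye"],3))
print(R.from_rotvec(s["tcp_rot"]).as_matrix().round(3))
print(toolvec(s,[.52,0.03,.40]).round(3))
```

```text
[[-0.     0.946  0.325  0.084]
 [ 1.     0.     0.001  0.001]
 [ 0.     0.325 -0.946 -0.142]
 [ 0.     0.     0.     1.   ]]
[[-0.901  0.434  0.   ]
 [ 0.434  0.901 -0.   ]
 [-0.    -0.    -1.   ]]
[-0.455 -0.422 -0.169]
```

step_arm(series=[-0.03,-0.03,-0.05,0.15,-0.07,-0.065,-0.09,0.3,-0.11,-0.1,-0.13,0.45,-0.15,-0.14,-0.165,0.6,-0.19,-0.175,-0.169,0.75,-0.23,-0.21,-0.169,0.9,-0.27,-0.25,-0.169,1.0,-0.31,-0.285,-0.169,1.1], gripper=0)

```text
time: 2.15
tool_pos: [0.4488, 0.215, 0.4007]
tcp_rot: [2.2, 2.242, 0.002]
wrist_force: [0.7, -0.2, -0.4]
width: 0.001
grip_force: 0.0
```

Run:
```python
from h import *
s=monitor.read_state();print(s['time'],s['tool_pos'],s['q'],R.from_rotvec(s["tcp_rot"]).as_matrix().round(3))
print(toolvec(s,[.54,0.03,.40]).round(3))
```

```text
2.15 [0.44878667 0.2150171  0.40073853] [ 3.96804330e-01 -1.36127529e-01  1.72321802e+00 -9.62927478e-05
  1.55336674e+00  3.78162027e-01] [[-0.019  1.     0.001]
 [ 1.     0.019  0.   ]
 [ 0.     0.001 -1.   ]]
[-0.187  0.088  0.001]
```

step_arm(series=[-0.045,0.02,0,0,-0.095,0.045,0,0,-0.145,0.065,0,0,-0.187,0.088,0,0,-0.187,0.088,0,0,-0.187,0.088,0,0])

```text
time: 2.9
tool_pos: [0.5404, 0.0321, 0.4002]
tcp_rot: [-2.197, -2.244, -0.0]
wrist_force: [-0.1, 0.1, -0.1]
width: -0.001
grip_force: 0.0
```

Run:
```python
from h import *
s=monitor.read_state();print(s['time'],s['tool_pos'])
p=viewer.read_camera("wrist");wristT(p,s);cv2.imwrite("pics/w1.png",p["image"][:,:,::-1])
for l,z in(("stop_head",.25),("clamp_post",.235),("clamp_pivot",.235),("bed_top",.04),("stand",0),("heel",.04)):
    for a in viewer.spot_point(p,l)[:2]:print(l,np.round(a["point"]),round(a["score"],2),atz(p,a["point"],z).round(4))
```

```text
2.9 [0.54037185 0.0320573  0.40019938]
stop_head [341. 288.] 0.78 [ 0.5585 -0.0288  0.25  ]
clamp_post [368. 155.] 0.97 [0.5769 0.0858 0.235 ]
clamp_post [333. 209.] 0.27 [0.5491 0.0392 0.235 ]
stand [333. 211.] 0.83 [ 0.5578 -0.023   0.    ]
heel [334. 218.] 0.71 [ 0.5577 -0.022   0.04  ]
```

View pics/w1.png

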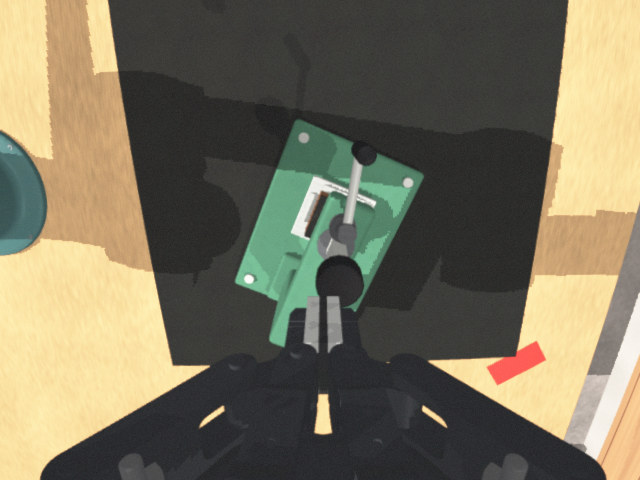

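Run:
```python
from h import *
s=monitor.read_state()
p=viewer.read_camera("wrist");wristT(p,s)
a,b,c=[atz(p,q,.02) for q in([236,282],[298,119],[424,176])];print(a,b,c)
y=(b-a)[:2];print(np.linalg.norm(y),np.degrees(np.arctan2(y[1],y[0])));x=(c-b)[:2];print(np.linalg.norm(x),np.degrees(np.arctan2(x[1],x[0]))+90)
th=(np.arctan2(y[1],y[0])+np.arctan2(x[1],x[0])+np.pi/2)/2
u=np.array([np.cos(th),np.sin(th)]);v=np.array([u[1],-u[0]])
m=(b+c)[:2]/2;O=m-u*.105;print("origin",O,"pivot",O+u*.0245, np.degrees(th))
post=np.array([.5769,.0858]);d=post-(O+u*.0245);print(np.linalg.norm(d),"clamp",np.arctan2(d[1],d[0])-th)
r=[ray(p,[340,280])]
for n in("scene","side"):
    P=viewer.read_camera(n);r.append(ray(P,viewer.spot_point(P,"stop_head")[0]["point"]))
X,e=tri(r);print("head",X,e)
for z in(.24,.25,.26,.27,.28):print(z,atz(p,[340,280],z).round(4))
```

```text
[ 0.40819266 -0.13558218  0.02      ] [0.50549005 0.11102264 0.02      ] [0.68589609 0.03761835 0.02      ]
0.26510511435332756 68.46839643707854
0.19476788407816695 67.85938763331235
origin [ 0.55663801 -0.02314592] pivot [ 5.65750860e-01 -4.03758559e-04] 68.16389203519543
0.08692175398038801 clamp 0.2524912418949379
head [ 0.55579133 -0.01505614  0.25687337] [np.float64(0.0019505668425395277), np.float64(0.0030417997985344243), np.float64(0.0026638333857104423)]
0.24 [ 0.5578 -0.0249  0.24  ]
0.25 [ 0.5572 -0.0202  0.25  ]
0.26 [ 0.5565 -0.0155  0.26  ]
0.27 [ 0.5559 -0.0108  0.27  ]
0.28 [ 0.5553 -0.0061  0.28  ]
```

step_arm(series=[-0.02,0.005,0.03,0,-0.045,0.012,0.06,0,-0.054,0.016,0.09,0,-0.054,0.016,0.12,0,-0.054,0.016,0.12,0,-0.054,0.016,0.12,0])

```text
time: 4.25
tool_pos: [0.5584, -0.0218, 0.2815]
tcp_rot: [2.196, 2.245, 0.001]
wrist_force: [0.6, 0.1, -0.8]
width: 0.001
grip_force: 0.0
```

Run:
```python
from h import *
p=viewer.read_camera("side");c=p["image"][150:300,260:410]
q=viewer.read_camera("scene");d=q["image"][170:320,240:390]
cv2.imwrite("pics/c2.png",cv2.resize(np.hstack([c,d])[:,:,::-1],None,fx=2.6,fy=2.6,interpolation=2))
```

```text
(no output)
```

View pics/c2.png

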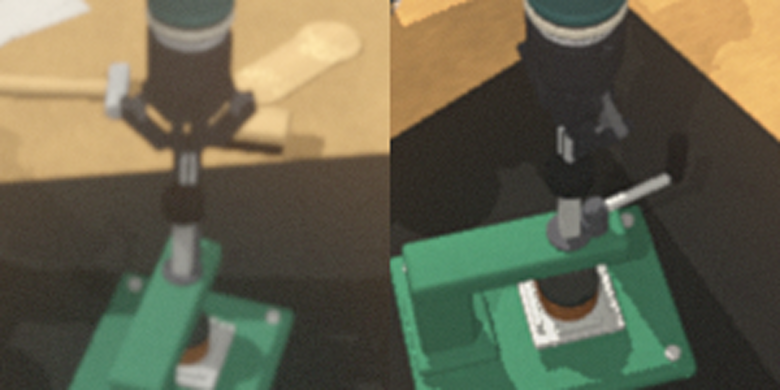

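step_arm(series=[0,0,0.003,0,0,0,0.006,0,0,0,0.009,0,0,0,0.012,0])

```text
time: 4.85
tool_pos: [0.5577, -0.0218, 0.268]
tcp_rot: [-2.197, -2.246, 0.0]
wrist_force: [0.2, 0.0, -0.2]
width: 0.002
grip_force: 0.0
```

step_arm(series=[0,0,0.002,0,0,0,0.004,0,0,0,0.006,0,0,0,0.008,0])

```text
time: 5.35
tool_pos: [0.5578, -0.0218, 0.2606]
tcp_rot: [2.197, 2.246, 0.0]
wrist_force: [-1.0, 0.4, 3.2]
width: 0.0
grip_force: 1.6
```

step_arm(series=[0,0,0.003,0,0,0,0.006,0,0,0,0.009,0,0,0,0.012,0,0,0,0.015,0,0,0,0.017,0,0,0,0.018,0])

```text
time: 6.22
tool_pos: [0.5579, -0.0218, 0.2421]
tcp_rot: [2.197, 2.246, 0.0]
wrist_force: [-0.0, 0.2, 2.5]
width: -0.0
grip_force: 1.5
```

step_arm(series=[0,0,0.001,0,0,0,0.002,0,0,0,0.003,0])

```text
time: 6.6
tool_pos: [0.5578, -0.0218, 0.2393]
tcp_rot: [2.197, 2.246, 0.0]
wrist_force: [-0.9, -0.0, 4.1]
width: -0.001
grip_force: 1.5
```

step_arm(series=[0,0,0.001,0,0,0,0.002,0])

```text
time: 6.85
tool_pos: [0.5579, -0.0218, 0.2373]
tcp_rot: [2.197, 2.246, 0.0]
wrist_force: [-1.0, 0.9, 2.5]
width: -0.005
grip_force: 1.5
```

step_arm(series=[0,0,0.001,0,0,0,0.0015,0])

```text
time: 7.1
tool_pos: [0.5578, -0.0218, 0.2357]
tcp_rot: [2.197, 2.246, 0.0]
wrist_force: [0.7, -0.6, 2.9]
width: -0.003
grip_force: 1.5
```

step_arm(series=[0,0,0.001,0,0,0,0.0015,0])

```text
time: 7.35
tool_pos: [0.5579, -0.0218, 0.2342]
tcp_rot: [2.197, 2.246, 0.0]
wrist_force: [-1.4, -0.5, 3.1]
width: -0.002
grip_force: 1.5
```

step_arm(series=[0,0,0.001,0,0,0,0.0015,0])

```text
time: 7.6
tool_pos: [0.5578, -0.0218, 0.2327]
tcp_rot: [2.197, 2.246, 0.0]
wrist_force: [-0.5, 0.3, 3.3]
width: -0.004
grip_force: 1.5
```

step_arm(series=[0,0,0.001,0,0,0,0.0015,0])

```text
time: 7.85
tool_pos: [0.5578, -0.0218, 0.2312]
tcp_rot: [2.197, 2.246, 0.0]
wrist_force: [-0.2, 0.0, 3.1]
width: -0.003
grip_force: 1.5
```

step_arm(series=[0,0,0.001,0,0,0,0.0015,0])

```text
time: 8.1
tool_pos: [0.5578, -0.0218, 0.2297]
tcp_rot: [2.197, 2.246, 0.0]
wrist_force: [-0.5, 0.2, 4.0]
width: -0.001
grip_force: 1.5
```

step_arm(series=[0,0,0.001,0,0,0,0.001,0])

```text
time: 8.35
tool_pos: [0.5578, -0.0218, 0.2286]
tcp_rot: [2.197, 2.246, -0.0]
wrist_force: [0.8, -1.0, 2.8]
width: -0.002
grip_force: 1.1
```

step_arm(series=[0,0,0.001,0,0,0,0.0015,0])

```text
time: 8.6
tool_pos: [0.5578, -0.0218, 0.2275]
tcp_rot: [2.197, 2.246, 0.0]
wrist_force: [-0.4, 0.4, 5.0]
width: 0.0
grip_force: 2.4
```

step_arm(series=[0,0,0.0005,0,0,0,0.0005,0])

```text
time: 8.85
tool_pos: [0.5579, -0.0218, 0.2272]
tcp_rot: [2.197, 2.246, 0.0]
wrist_force: [-1.3, 0.9, 4.6]
width: -0.002
grip_force: 2.5
```

step_arm(series=[0,0,0.0005,0,0,0,0.0005,0,0,0,0.0005,0])

```text
time: 9.22
tool_pos: [0.5579, -0.0218, 0.227]
tcp_rot: [2.197, 2.246, 0.0]
wrist_force: [-1.0, -0.3, 5.1]
width: -0.003
grip_force: 3.1
```

step_arm(series=[0,0,0.0005,0,0,0,0.0005,0,0,0,0.0005,0])

```text
time: 9.6
tool_pos: [0.5579, -0.0218, 0.2267]
tcp_rot: [2.197, 2.245, 0.0]
wrist_force: [-2.1, -0.2, 7.3]
width: -0.001
grip_force: 3.6
```

step_arm(series=[0,0,-0.01,0,0,0,-0.04,0,0.03,0.005,-0.075,0.05,0.07,0.012,-0.075,0.1,0.1,0.019,-0.075,0.15,0.106,0.021,-0.075,0.15,0.106,0.021,-0.075,0.15], gripper=0.35)

```text
time: 10.48
tool_pos: [0.5762, 0.0846, 0.3003]
tcp_rot: [-2.357, -2.076, 0.002]
wrist_force: [1.1, -0.4, -0.4]
width: 0.352
grip_force: 0.0
```

Run:
```python
from h import *
s=monitor.read_state();print(s['time'],s['tool_pos'],R.from_rotvec(s["tcp_rot"]).as_matrix().round(3)[:2,:2])
p=viewer.read_camera("wrist");wristT(p,s)
im=p["image"].copy()
for l,z in(("stop_head",.227),("clamp_post",.235),("clamp_pivot",.235)):
    for a in viewer.spot_point(p,l)[:2]:print(l,np.round(a["point"]),round(a["score"],2),atz(p,a["point"],z).round(4))
for X in([.5769,.0848,.235],[.5657,-.0004,.235]):
    cv2.circle(im,tuple(int(v) for v in proj(p,X)),4,(255,0,0),1)
cv2.imwrite("pics/w2.png",im[:,:,::-1])
```

```text
10.475 [0.57620473 0.08455296 0.30025556] [[ 0.126  0.992]
 [ 0.992 -0.126]]
stop_head [317. 393.] 0.87 [ 0.5582 -0.0226  0.227 ]
```

View pics/w2.png

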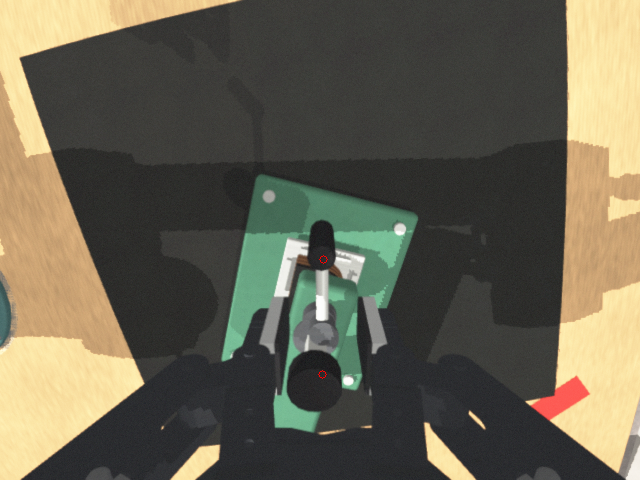

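step_arm(series=[0,0,0.03,0,0,0,0.06,0,0,0,0.085,0,0,0,0.1,0,0,0,0.103,0,0,0,0.103,0])

```text
time: 11.42
tool_pos: [0.577, 0.0845, 0.1985]
tcp_rot: [2.359, 2.074, 0.001]
wrist_force: [-0.1, -0.3, -0.2]
width: 0.351
grip_force: 0.0
```

Run:
```python
from h import *
s=monitor.read_state();print(s['time'],s['tool_pos'],s['wrist_force'],s['q'])
p=viewer.read_camera("side");c=p["image"][130:280,260:410]
q=viewer.read_camera("scene");d=q["image"][150:300,280:430]
cv2.imwrite("pics/c3.png",cv2.resize(np.hstack([c,d])[:,:,::-1],None,fx=2.6,fy=2.6,interpolation=2))
# arc in tool frame
Rm=R.from_rotvec(s["tcp_rot"]).as_matrix();P=np.array([.5662,-.0002]);t=s["tool_pos"][:2];h0=np.arctan2(*(t-P)[::-1]);print(np.degrees(h0),np.linalg.norm(t-P))
for k in range(1,17):
    a=h0+.085*k;X=P+.085*np.array([np.cos(a),np.sin(a)]);d=Rm.T@np.r_[X-t,0]
    print(k,-round(.085*k,3),d.round(4)[:2],np.degrees(a).round(1))
```

```text
11.425 [0.5769718  0.08448304 0.19853444] [-0.12898396 -0.32836609 -0.22930751] [ 1.02687934e-01  1.13766366e-01  1.84263450e+00 -1.85395799e-05
  1.18412270e+00  2.30951772e-01]
82.75082622056324 0.08536538323993596
1 -0.085 [-0.0007 -0.0072] 87.6
2 -0.17 [-0.0016 -0.0144] 92.5
3 -0.255 [-0.0032 -0.0214] 97.4
4 -0.34 [-0.0053 -0.0283] 102.2
5 -0.425 [-0.008 -0.035] 107.1
6 -0.51 [-0.0113 -0.0415] 112.0
7 -0.595 [-0.0151 -0.0476] 116.8
8 -0.68 [-0.0194 -0.0534] 121.7
9 -0.765 [-0.0241 -0.0588] 126.6
10 -0.85 [-0.0294 -0.0638] 131.5
11 -0.935 [-0.035  -0.0683] 136.3
12 -1.02 [-0.041  -0.0724] 141.2
13 -1.105 [-0.0473 -0.0759] 146.1
14 -1.19 [-0.0539 -0.0788] 150.9
15 -1.275 [-0.0607 -0.0812] 155.8
16 -1.36 [-0.0677 -0.083 ] 160.7
```

View pics/c3.png

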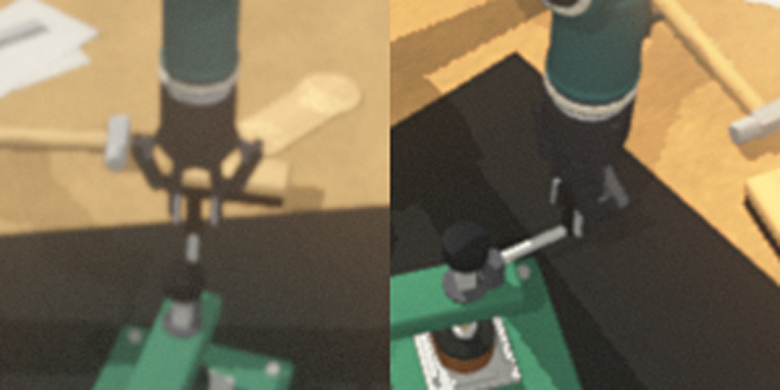

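step_arm(series=[-0.0007,-0.007,0,-0.085,-0.0016,-0.0144,0,-0.17,-0.0032,-0.0214,0,-0.255,-0.0053,-0.0283,0,-0.34,-0.008,-0.035,0,-0.425,-0.0113,-0.0415,0,-0.51,-0.0151,-0.0476,0,-0.595,-0.0194,-0.0534,0,-0.68])

```text
time: 12.52
tool_pos: [0.5221, 0.073, 0.1993]
tcp_rot: [1.527, 2.743, 0.005]
wrist_force: [1.1, 2.6, -1.1]
width: 0.351
grip_force: 1.5
```

Run:
```python
from h import *
s=monitor.read_state();print(s['time'],s['tool_pos'],s['wrist_force'])
Rm=R.from_rotvec(s["tcp_rot"]).as_matrix();P=np.array([.5662,-.0002]);t=s["tool_pos"][:2];h0=np.arctan2(*(t-P)[::-1]);print(np.degrees(h0),np.linalg.norm(t-P))
for k in range(1,12):
    a=h0+.085*k;X=P+.085*np.array([np.cos(a),np.sin(a)]);d=Rm.T@np.r_[X-t,0]
    print(k,-round(.085*k,3),d.round(4)[:2],np.degrees(a).round(1))
```

```text
12.525 [0.52213576 0.07302661 0.19927627] [ 1.0755894   2.55574915 -1.06376408]
121.03750234426049 0.08546223578840488
1 -0.085 [-0.0007 -0.0072] 125.9
2 -0.17 [-0.0015 -0.0144] 130.8
3 -0.255 [-0.0029 -0.0215] 135.6
4 -0.34 [-0.005  -0.0284] 140.5
5 -0.425 [-0.0076 -0.0352] 145.4
6 -0.51 [-0.0107 -0.0416] 150.3
7 -0.595 [-0.0144 -0.0478] 155.1
8 -0.68 [-0.0187 -0.0537] 160.0
9 -0.765 [-0.0234 -0.0592] 164.9
10 -0.85 [-0.0285 -0.0642] 169.7
11 -0.935 [-0.0341 -0.0688] 174.6
```

step_arm(series=[-0.0007,-0.007,0,-0.085,-0.0015,-0.0144,0,-0.17,-0.0029,-0.0215,0,-0.255,-0.005,-0.0284,0,-0.34,-0.0076,-0.0352,0,-0.425,-0.0107,-0.0416,0,-0.51,-0.0144,-0.0478,0,-0.595])

```text
time: 13.4
tool_pos: [0.4887, 0.0367, 0.1993]
tcp_rot: [0.656, 3.07, 0.007]
wrist_force: [-0.1, 7.0, -0.2]
width: 0.351
grip_force: 3.3
```

Run:
```python
from h import *
s=monitor.read_state();print(s['time'],s['tool_pos'],s['wrist_force'],toolvec(s,s['tool_pos']+s['wrist_force']))
Rm=R.from_rotvec(s["tcp_rot"]).as_matrix();P=np.array([.5662,-.0002]);t=s["tool_pos"][:2];h0=np.arctan2(*(t-P)[::-1]);print(np.degrees(h0),np.linalg.norm(t-P))
```

```text
13.4 [0.4887304  0.03668037 0.19927766] [-0.06983324  6.99124881 -0.23724163] [2.92042116 6.35144891 0.26259715]
154.5426361554196 0.08580035171377422
```

step_arm(series=[-0.0004,-0.004,0,-0.045,-0.0008,-0.008,0,-0.09,-0.001,-0.011,0,-0.13])

```text
time: 13.78
tool_pos: [0.4847, 0.0262, 0.1992]
tcp_rot: [0.458, 3.107, 0.006]
wrist_force: [-0.0, 7.7, 0.5]
width: 0.353
grip_force: 2.7
```

step_arm(series=[-0.0002,-0.002,0,-0.02,-0.0004,-0.004,0,-0.04,-0.0004,-0.004,0,-0.04])

```text
time: 14.15
tool_pos: [0.4852, 0.0253, 0.1993]
tcp_rot: [0.398, 3.113, 0.016]
wrist_force: [3.4, 17.6, -2.1]
width: 0.35
grip_force: 8.4
```

step_arm(series=[0,0.004,0,0,0,0.008,0,0,0,0.008,0,0,0,0.008,-0.02,0,0,0.008,-0.05,0,0,0.008,-0.09,0,0,0.008,-0.13,0,0,0.008,-0.16,0])

```text
time: 15.15
tool_pos: [0.4858, 0.0278, 0.3601]
tcp_rot: [0.398, 3.114, -0.0]
wrist_force: [0.6, -0.2, 0.2]
width: 0.351
grip_force: 0.0
```

step_arm(series=[0.03,0,0,0,0.03,0,0,0,0.03,0,0,0])

```text
time: 15.52
tool_pos: [0.4566, 0.0355, 0.3576]
tcp_rot: [0.398, 3.116, -0.0]
wrist_force: [-0.2, -0.1, -0.0]
width: 0.351
grip_force: 0.0
```

Run:
```python
from h import *
s=monitor.read_state();print(s['time'],s['tool_pos'],s['wrist_force'])
p=viewer.read_camera("wrist");wristT(p,s);cv2.imwrite("pics/w4.png",p["image"][:,:,::-1])
for n,P in(("w",p),("scene",viewer.read_camera("scene")),("side",viewer.read_camera("side"))):
    for a in viewer.spot_point(P,"clamp_post")[:1]:
        X=atz(P,a["point"],.235);d=X[:2]-[.5662,-.0002];print(n,a["score"],X,np.linalg.norm(d),np.arctan2(d[1],d[0])-np.radians(68.2))
```

```text
15.525 [0.45660167 0.03547312 0.35764695] [-0.22386556 -0.05050876 -0.01127893]
w 0.87 [0.48555097 0.03374214 0.235     ] 0.08750048502132228 1.5529173302841075
scene 0.58 [0.49722892 0.02750515 0.235     ] 0.07432755660161486 1.5693137507902923
side 0.71 [0.47611448 0.02988007 0.235     ] 0.09497479473981946 1.6290125031650473
```

View pics/w4.png

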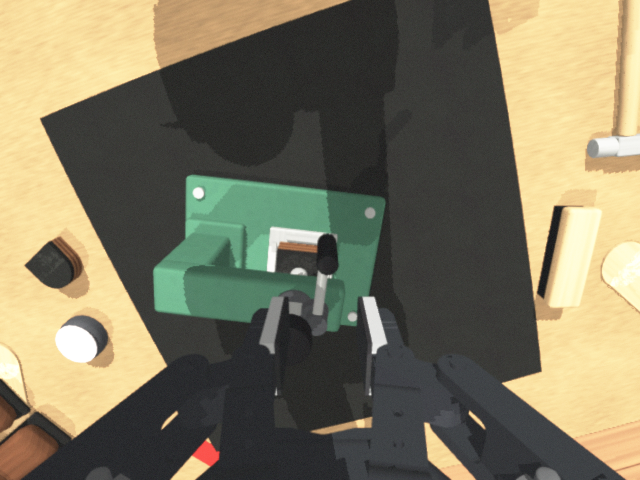

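The wrist picture shows the lever at about (323,280), square to the overarm, with the post top near (327,265). The foot disc is on the heel at about (298,273), the bystanders are in place, and the gripper is clear.

```bash
python3 -c "
from workcell import job
print(job.finish_job())"
```

```text
the job is handed in; nothing more can be done
None
```

I handed the job in at about 16 s: I lowered the rod until its foot pressed the heel at an estimated 4 N, then swung the clamp to its end stop (about 1.55 rad by camera) and let go. The arm is clear, and the heel and bystanders looked undisturbed in the last picture; no verdict was returned.

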